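# Clamp a module by shifting the sprung-button jaw one hole

## Robot

A 6-joint arm with a two-finger parallel gripper is mounted at the origin on the work surface. World frame = base frame: x ahead of the robot, y to its left, z up, the work surface at z = 0. Lengths are in mm, angles in rad, forces in N, time in s.
With the tool pointing down it reaches from about 325 to 850 mm from the base axis. Payload 4.4 kg.
Tool frame: the origin (TCP) lies on the centre line of the jaws, within the pads' length; the fingertips stand ctrl.tcp_to_tips ahead of it and the grasp point (between the pads) lies 11 mm behind it (ctrl.tcp_to_tips is the distance from the TCP to the fingertips, in mm); z points along the fingers, y is the line along which they close (so a half turn about z gives the same grasp; the last joint's range is limited). The gripper opens to 94 mm and grips with 3 to 60 N. Pads are 16 mm wide; open, the fingers measure 119 mm over their backs; the gripper's body (75 mm by 177 mm) begins 78 mm behind the grasp point.
Start: joints at [0.991, 0.207, 1.542, -0, 1.393, -0.15], TCP at [239.606, 522.701, 213.447] pointing down, gripper open.
Joint ranges: [-2.73, 2.73], [-0.86, 2.22], [0.23, 2.46], [-1.11, 4.25], [0.08, 2.63], [-2.82, 2.82]. Speed limits (rad/s): [2.79, 2.79, 3.14, 3.14, 3.14, 3.14].

## Interface

Orientations are given as a rotation vector (axis times angle).
In Python, from bench import ctrl gives the robot as it stands.
- The arm moves only by the shell command python3 -m handwheel 'ROWS'. ROWS is a JSON object of lists of equal length, an entry for each row: "xyz": the shift along the world's x, y, z in m, a list of three; "rotation": the turn, a rotation vector about the world's x, y, z in degrees, a list of three; "gripper": the closure, from 0 (fully open) to 1 (shut). In form: {"xyz": [[dx, dy, dz], ...], "rotation": [[ax, ay, az], ...], "gripper": [gripper, ...]}. A call has 1 to 20 rows; each row is the pose to reach, as a shift and turn from the pose commanded when the call began; what a row does not reach only later rows make up. A row lasts 1/12 s, in which the tool goes at most 41.7 mm and 7.16 degrees, less where a joint would pass 70% of its speed; a pose out of reach is approached as far as the arm can. A call with a gripper value outside its range is refused whole. The fingers move at their own pace and stop on an object; the grip force is fixed at half the most. Time passes only in rows, so rows that repeat a pose let the fingers close. It gives the time, the measured TCP pose, the force, the opening and the grip force at its end, in the units of the state.
- ctrl.observe(): the state, without advancing time (a new reading comes with each control period).
- ctrl.read_camera(name): name is "scene" or "top" or "wrist"; returns a dict with "color" (400x640x3 uint8, red, green, blue), "fx", "fy", "cx", "cy" (pixels), "distortion" ([k1, k2, p1, p2, k3] as OpenCV has them; the pictures are not rectified), "cam_to_world" (4x4, takes a point from camera to world coordinates). Camera axes: x right, y down, z forward; pixel columns grow to the right and rows downward; lengths in mm; the calibration is good to about 2 mm. A picture is of the moment at which its call begins. There is no depth.
- ctrl.sign_off(): hands the job in; it is judged then, once.
The state is a dict: "t": time; "joints": joint angles; "joint_velocities": joint speeds; "effort": joint torques, N m; "tcp_pos": TCP position; "eef_rot": TCP orientation; "force": force on the tool from outside, world axes, zero at the start; "wrist_torque": the same for the moment, N m; "width": finger opening in mm; "finger_force": force on a finger pad.
Only numpy, scipy, OpenCV 4.12 (cv2) and the standard library are available. Lean on these libraries where they do the work, as an engineer would, in place of code of your own. Each camera call takes 0.05 s, during which the arm holds its last target. There are 200 camera calls.

## Task

Lay the larger shielded module flat and square on the two rails of the work holder, centred across them and lengthwise between its open jaws, and let go of it. Then push in the sprung button and slide the jaw sleeve gently towards the module until you feel the button pop out through the next hole, so that the module stays clamped between the jaws; do not ram the sleeve against the locked button, and leave the other things where they are.

Things in the scene. Friction and masses are not known exactly. Their poses are not given: they have to be found in the camera images.
- holder: Work holder fixed to the bench: grey base plate 294 x 96 x 10 mm carrying a level square dark steel tube along its x axis (tube axis 60 mm up, at y = 0). Origin: underside of the plate, on its centre line, 125 mm from the fixed jaw's face; x runs along the tube towards the fixed jaw at the +x end, z up. At the other end a post 36 mm wide, top at z = 90 mm, stands at x = -142 to -152 mm.
- seat (a point): Point midway between the holder's two flat rails, level with their tops: holder x = 85, y = 0, z = 76 mm. The rails carry the module; each is 18 mm wide (|y| = 14 to 32 mm) and runs from holder x = 34 to 125 mm; nothing stands beside them. The clamped module's underside centre ends about here.
- fixed_jaw (a point): Middle of the fixed jaw's inner face, at holder x = 125, y = 0, z = 90 mm. The fixed jaw is a grey plate 60 mm wide in y, 10 mm thick, top at z = 102 mm.
- jaw_sleeve: Square steel sleeve, 25 x 25 mm, wall 2 mm, telescoping on the tube along holder x; reaches x = -74 to +44 mm about its origin, which is on the tube axis at the hole the button is in at the start (holder x = -58, z = 60 mm). Axes as the holder's. Two 12 mm holes in its -y side: this one and the next behind it. Slides with about 4 N of friction. Locked: 1 mm of play each way, then stops hard.
- jaw_plate (a point): Front of the grey sliding jaw plate (56 mm wide, 8 mm thick, 19 mm tall) fixed on the sleeve's +x end: 44 mm ahead of the sleeve's origin, 26.5 mm above it; at holder x = -14 mm at the start. The next hole is in a strip in a slot of the sleeve, clamped differently each time, 32 to 52 mm behind the first, so the sleeve locks after 32 to 52 mm of travel towards the fixed jaw: to be felt.
- jaw_pad: Black sprung pad, 54 x 17 mm, in front of the sliding jaw plate, carried by the sleeve; origin = the sleeve's origin when not pressed; its face is 72.5 mm ahead of that (holder x = 14.5 mm at the start) and yields up to 22.5 mm with 1.5 to 4 N. It takes up the hole's variation, so that the locked sleeve presses the module on the fixed jaw. At the start the gap from pad to fixed jaw is 110.5 mm.
- lock_button: Sprung button: brass pin, 10 mm across, round nose, held by the fixed inner tube (does not travel with the sleeve); sticks out sideways (level) from the sleeve's -y face at holder x = -58, z = 60 mm. Origin on its axis, at that face (holder y = -12.5 mm) when out; moves to +y when pushed. Pushed flush takes about 3 N; then it is still 2 mm deep in the hole. Over 10 N from the sleeve bends it.
- button_nose (a point): Tip of the button's nose: 3.5 mm proud of the sleeve when out (holder y = -16 mm), at -12.5 mm when flush, -10.5 mm when inside. Once flush, sliding the sleeve with 6 to 12 N wedges it inside; it springs out by itself at the next hole, locking the sleeve both ways. Easiest: pinch sleeve and button together across holder y, a finger on the nose, and slide while pinching.
- module: The larger of two shielded electronic modules: an aluminium box 80 (x) x 50 (y) x 22 mm (z), about 180 g (130 to 250 g). Origin: centre of its underside. It may be laid either way round.
- spare_module: The smaller shielded module, 52 x 34 x 16 mm, same look; not to be used. Origin: centre of its underside. The two modules may swap places.
- spool: Green solder spool, 52 mm across, 36 mm tall, standing on the bench; bystander. Origin: centre of its underside.
- flux_jar: Amber jar with black cap, 44 mm across, 45 mm tall; bystander. Origin: centre of its underside.
- parts_can: Red open can, 84 mm across, 85 mm tall; bystander. Origin: centre of its underside.
- phone_frame: Black phone-sized frame lying flat, 72 x 148 x 9 mm; bystander. Origin: centre of its underside.
There are look-alikes about, which are no part of the job. What is shaped like the module but blue is not meant.

How it is judged (in metres and radians):
On the way, in this order (a step that is already met when the one before it is completed fails the run):
1. the larger module lies flat and square on the rails between the open jaws, let go of, the sleeve not yet moved (x of module in the frame of holder between 0.055 and 0.09 m and y of module in the frame of holder between -0.012 and 0.012 m and z of module in the frame of holder between 0.073 and 0.08 m and angle between the x axis of module and the x axis of holder, either way round below 0.2 rad and contact force between the fingers and module below 0.3 N and x of jaw_plate in the frame of holder below -0.01 m), for 0.2 s.
2. the button is pushed in and the sleeve is on its way, off the first hole (y of button_nose in the frame of holder above -0.0125 m and x of jaw_plate in the frame of holder above -0.002 m).
At the end, for the whole second after the job is handed in: The sleeve is locked one hole nearer the fixed jaw (30 to 54 mm from its start) with the button out through that hole (nose over 2.3 mm proud); the larger module rests flat on the rails against the fixed jaw (centre within 3 mm of holder x = 85 mm, 14 mm of the centre line, square to 0.08 rad) (x of jaw_plate in the frame of holder between 0.016 and 0.04 m and y of button_nose in the frame of holder below -0.0148 m and x of module in the frame of holder between 0.082 and 0.088 m and y of module in the frame of holder between -0.014 and 0.014 m and z of module in the frame of holder between 0.073 and 0.08 m and angle between the x axis of module and the x axis of holder, either way round below 0.08 rad and linear speed of module below 0.02 m/s); the robot touches nothing.
It fails at once if the sleeve is rammed against the button (over 10 N) (contact force between jaw_sleeve and lock_button above 10 N).
It fails at once if the module is crushed between jaw and holder (over 25 N) (contact force between jaw_sleeve and module above 25 N).
It fails at once if another thing is shoved away (more than 30 mm) (distance of any of spare_module, spool, flux_jar, parts_can, phone_frame from where it was at the start of the episode above 0.03 m).
It also fails if it takes over 64 s, if anything falls off the work surface, if the arm or the gripper's body presses on something with over 40 N, if the wrist force passes 120 N, or if a joint passes its speed limit or range.

## Working session

There is one attempt and no reset: what is moved stays moved. The work goes in short steps, Python scripts to look and compute and a shell command to move; the robot and the scene stay as the last step left them, time stands still between calls to the robot, and variables do not carry over. Pictures are saved under pics/ and viewed, at most 11 in all, crops included, and the job is handed in when it is done.

```bash
mkdir -p pics; ls; python3 - <<'E'
from bench import ctrl
import cv2,numpy as np
print(ctrl.tcp_to_tips, ctrl.observe())
for n in ["top","scene"]:
    c=ctrl.read_camera(n); cv2.imwrite(f"pics/{n}0.png",c["color"][:,:,::-1]); np.save(f"{n}0.npy",c,allow_pickle=True)
    print(n,c["fx"],c["fy"],c["cx"],c["cy"],c["distortion"],np.round(c["cam_to_world"],3).tolist())
E
```

```text
pics
8.0 {'t': 0.0, 'joints': array([ 9.90478789e-01,  2.07402542e-01,  1.54292647e+00,  9.03311538e-06,
        1.39351242e+00, -1.50505544e-01]), 'joint_velocities': array([-0.00096708, -0.00113139,  0.00034482, -0.00017252, -0.00048416,
        0.00070183]), 'effort': array([ 3.34540337e-04, -3.70878267e+01, -2.81414312e+01,  6.97420654e-02,
        3.61099129e-02, -1.66378145e-04]), 'tcp_pos': array([239.17831876, 522.03271812, 212.31375498]), 'eef_rot': array([-0.66979115, -3.06852944,  0.00329332]), 'force': array([ 0.68154925, -0.29583317,  0.01562282]), 'wrist_torque': array([0.00271006, 0.02130567, 0.05570811]), 'finger_force': 0.0, 'width': 93.99959917019977}
top 469.91055478550237 469.91055478550237 320.49168368082076 197.3811549798976 [-0.14148874  0.          0.          0.          0.        ] [[-0.02, -0.989, 0.149, 346.495], [-1.0, 0.023, 0.016, -3.653], [-0.019, -0.149, -0.989, 1576.606], [0.0, 0.0, 0.0, 1.0]]
scene 462.21689896875705 462.21689896875705 322.46833238155114 189.0292808697382 [-0.038457  0.        0.        0.        0.      ] [[0.9, 0.274, -0.34, 992.355], [0.436, -0.602, 0.669, -778.671], [-0.021, -0.75, -0.661, 841.788], [0.0, 0.0, 0.0, 1.0]]
```

View pics/top0.png

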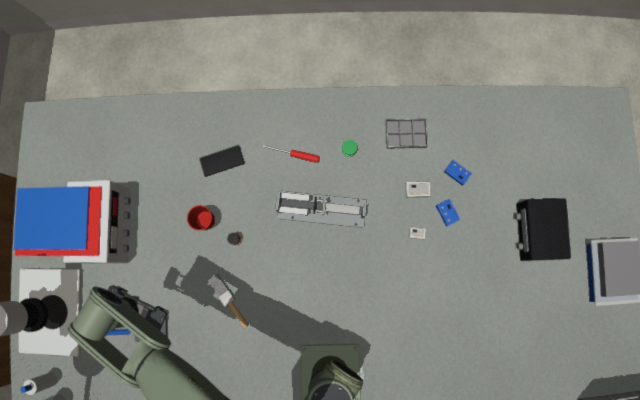

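View pics/scene0.png

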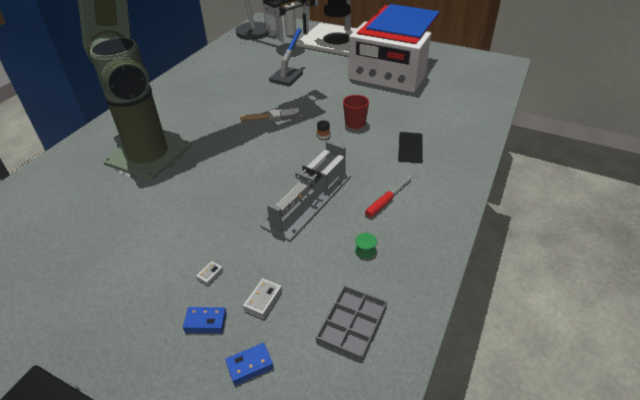

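The top view shows the holder at (278–368, 190–227), with the rails and fixed jaw at the left, so its x runs towards world +y. The larger module is at (418,189) and the spare at (418,233). The scene view agrees. I'll enlarge both next.

```bash
cat > h.py <<'E'
import numpy as np,cv2
def cam(f): return np.load(f,allow_pickle=True).item()
def K(c): return np.array([[c["fx"],0,c["cx"]],[0,c["fy"],c["cy"]],[0,0,1.]])
def ray(c,uv):
    p=cv2.undistortPoints(np.array(uv,float).reshape(-1,1,2),K(c),np.array(c["distortion"]))[:,0]
    T=np.array(c["cam_to_world"]); d=np.c_[p,np.ones(len(p))]@T[:3,:3].T
    return T[:3,3],d
def plane(c,uv,z):
    o,d=ray(c,uv); return o+d*((z-o[2])/d[:,2])[:,None]
def proj(c,P):
    T=np.linalg.inv(np.array(c["cam_to_world"])); P=np.atleast_2d(P).astype(float)
    q=cv2.projectPoints(P,cv2.Rodrigues(T[:3,:3])[0],T[:3,3],K(c),np.array(c["distortion"]))[0]
    return q[:,0]
E
python3 - <<'E'
from h import *
c=cam("top0.npy");im=c["color"][:,:,::-1]
a=cv2.resize(im[180:240,270:440],None,fx=4.7,fy=4.7,interpolation=cv2.INTER_CUBIC)
s=cam("scene0.npy")["color"][:,:,::-1]
b=cv2.resize(s[140:240,250:360],None,fx=3,fy=3,interpolation=cv2.INTER_CUBIC)
o=np.zeros((a.shape[0]+b.shape[0],max(a.shape[1],b.shape[1]),3),np.uint8);o[:a.shape[0],:a.shape[1]]=a;o[a.shape[0]:,:b.shape[1]]=b
cv2.imwrite("pics/z.png",o);print(o.shape)
# modules: bright low saturation
hsv=cv2.cvtColor(im,cv2.COLOR_BGR2HSV)
m=((hsv[...,2]>170)&(hsv[...,1]<50)).astype(np.uint8)
for k in cv2.findContours(m,0,2)[0]:
    A=cv2.contourArea(k);x,y=k[:,0].mean(0)
    if A>20 and 250<x<480 and 150<y<260: print(A,cv2.minAreaRect(k))
E
```

```text
(582, 799, 3)
91.5 ((417.5, 233.0), (10.0, 15.0), 90.0)
111.0 ((293.08221435546875, 210.21917724609375), (26.48525047302246, 5.2342400550842285), 6.009006023406982)
189.5 ((341.9756164550781, 208.21949768066406), (32.68773651123047, 7.067617893218994), 6.34019136428833)
111.0 ((294.98516845703125, 196.1485137939453), (26.46799087524414, 5.2736968994140625), 5.710592269897461)
284.5 ((418.0, 188.5), (13.0, 22.0), 90.0)
```

View pics/z.png

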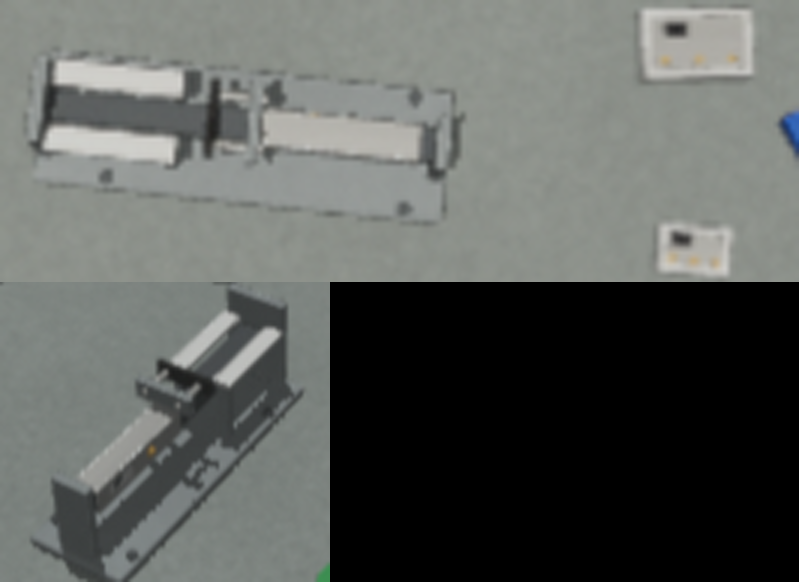

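The crop shows the fixed jaw on the left, the black pad at about (316,204) in full-image pixels, the sleeve on the right, and the brass button facing away from the robot. Next I'll make a rough fix, then look with the wrist camera.

```bash
python3 - <<'E'
from h import *
from bench import ctrl
c=cam("top0.npy")
A=plane(c,[[293.08,210.22],[294.985,196.149]],76); print("rails",A)
B=plane(c,[[341.98,208.22]],72.5); print("sleeve",B)
m=plane(c,[[418,188.5],[407,188.5],[429,188.5]],22);print("mod",m)
a=A.mean(0); d=a-B[0]; print(np.degrees(np.arctan2(d[1],d[0])), np.hypot(d[0],d[1]))
print("spare",plane(c,[[417.5,233]],16))
w=ctrl.read_camera("wrist");T=np.array(w["cam_to_world"]);print(T.round(3).tolist(),w["fx"])
s=ctrl.observe();print(s["tcp_pos"])
E
```

```text
rails [[532.98634932 109.50317333  76.        ]
 [578.7109743  102.79758339  76.        ]]
sleeve [[536.39595731 -48.17490442  72.5       ]]
mod [[ 603.62870049 -307.30751028   22.        ]
 [ 604.45459275 -270.05869318   22.        ]
 [ 602.80502859 -344.68351318   22.        ]]
82.81575535403788 155.5464580670449
spare [[ 454.4889775  -299.39616688   16.        ]]
[[0.417, 0.875, 0.246, 167.275], [0.909, -0.401, -0.115, 555.398], [-0.002, 0.271, -0.962, 382.84], [0.0, 0.0, 0.0, 1.0]] 321.4748342207379
[239.30984745 522.21027608 212.58848345]
```

```bash
python3 -m handwheel '{"xyz":[[0.316,-0.493,0.037],[0.316,-0.493,0.037],[0.316,-0.493,0.037],[0.316,-0.493,0.037],[0.316,-0.493,0.037],[0.316,-0.493,0.037],[0.316,-0.493,0.037],[0.316,-0.493,0.037],[0.316,-0.493,0.037],[0.316,-0.493,0.037],[0.316,-0.493,0.037],[0.316,-0.493,0.037],[0.316,-0.493,0.037],[0.316,-0.493,0.037],[0.316,-0.493,0.037],[0.316,-0.493,0.037],[0.316,-0.493,0.037],[0.316,-0.493,0.037],[0.316,-0.493,0.037],[0.316,-0.493,0.037]],"rotation":[[0,0,-72.6],[0,0,-72.6],[0,0,-72.6],[0,0,-72.6],[0,0,-72.6],[0,0,-72.6],[0,0,-72.6],[0,0,-72.6],[0,0,-72.6],[0,0,-72.6],[0,0,-72.6],[0,0,-72.6],[0,0,-72.6],[0,0,-72.6],[0,0,-72.6],[0,0,-72.6],[0,0,-72.6],[0,0,-72.6],[0,0,-72.6],[0,0,-72.6]],"gripper":[0,0,0,0,0,0,0,0,0,0,0,0,0,0,0,0,0,0,0,0]}'
python3 - <<'E'
from h import *
from bench import ctrl
w=ctrl.read_camera("wrist");np.save("w1.npy",w,allow_pickle=True);cv2.imwrite("pics/w1.png",w["color"][:,:,::-1])
T=np.array(w["cam_to_world"]);print(T[:3].round(3).tolist())
E
```

```text
t: 1.82
tcp_pos: [554.9, 31.2, 250.5]
eef_rot: [-2.354, -2.08, 0.0]
force: [0.2, -0.1, 0.9]
width: 94.0
finger_force: 0.0
[[0.992, -0.119, -0.035, 564.776], [-0.124, -0.955, -0.27, 109.875], [-0.001, 0.272, -0.962, 420.865]]
```

View pics/w1.png

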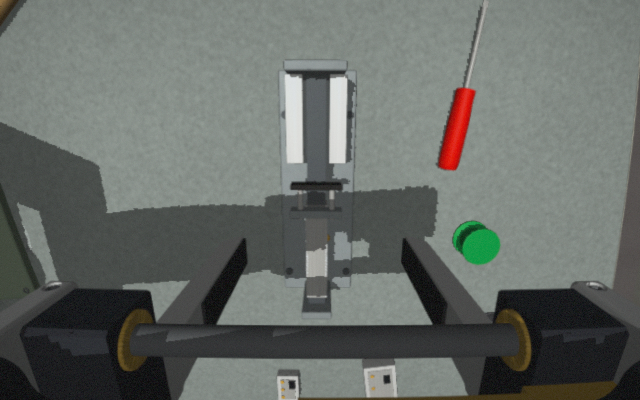

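The wrist view shows the holder upright in the picture: rails at columns 286–302 and 330–347, rows 75–162, the pad at row 186 and the post at row 310. The two modules are at the bottom edge.

```bash
python3 - <<'E'
from h import *
c=cam("w1.npy");im=c["color"][:,:,::-1].copy()
g=cv2.cvtColor(im,cv2.COLOR_BGR2GRAY)
m=(g>175).astype(np.uint8)
C=[]
for k in cv2.findContours(m,0,2)[0]:
    A=cv2.contourArea(k);x,y=k[:,0].mean(0)
    if A>300 and 270<x<360 and y<180:
        r=cv2.minAreaRect(k);b=cv2.boxPoints(r);print(A,r,np.abs(b[0]-b[1]))
        P=plane(c,k[:,0],76)[:,:2].astype(np.float32);R=cv2.minAreaRect(P);print("world",R);C.append(R)
q=(np.array(C[0][0])+np.array(C[1][0]))/2;print("mid",q, "rail sep",np.subtract(C[0][0],C[1][0]))
v=np.subtract(C[0][0],C[1][0]);v=v*np.sign(v[0]);print("hx angle from rail pair",np.degrees(np.arctan2(v[1],v[0]))+90)
# top-pad: dark pad row and jaw edges along the centre column
print("col",[int(x) for x in g[55:330,317]])
m=(im[...,2].astype(int)-im[...,0]>60)&(im[...,1]<200)
ys,xs=np.nonzero(m[190:290,300:350]);print("brass",xs.mean()+300,ys.mean()+190,len(xs))
E
```

```text
1282.5 ((337.9999694824219, 119.49998474121094), (15.999998092651367, 84.99998474121094), 0.0) [ 0.      84.99998]
world ((578.1644287109375, 101.61214447021484), (86.3629379272461, 16.465679168701172), 83.16759490966797)
1332.0 ((293.00714111328125, 117.99989318847656), (88.21956634521484, 17.098255157470703), 89.18154907226562) [17.096497    0.24423218]
world ((532.1572265625, 108.84175109863281), (89.27770233154297, 17.40267562866211), 82.78402709960938)
mid [555.16082764 105.22694778] rail sep [46.00720215 -7.22960663]
hx angle from rail pair 81.06952726186785
col [140, 137, 136, 134, 119, 134, 148, 153, 153, 153, 153, 153, 153, 141, 122, 84, 52, 47, 49, 44, 47, 44, 51, 50, 76, 92, 98, 95, 96, 97, 96, 97, 95, 98, 98, 95, 98, 98, 96, 95, 97, 97, 95, 97, 96, 98, 95, 93, 98, 98, 96, 94, 94, 95, 95, 92, 91, 98, 97, 95, 98, 97, 94, 94, 97, 95, 94, 95, 96, 96, 96, 93, 95, 96, 96, 94, 94, 95, 96, 94, 95, 96, 96, 94, 92, 93, 92, 91, 96, 96, 90, 91, 93, 93, 95, 92, 94, 94, 93, 92, 93, 91, 91, 89, 91, 88, 90, 91, 90, 89, 91, 90, 92, 92, 89, 91, 88, 88, 92, 92, 90, 89, 86, 89, 90, 89, 73, 47, 28, 27, 39, 45, 47, 44, 47, 67, 72, 56, 49, 47, 48, 46, 50, 48, 48, 45, 47, 51, 47, 53, 59, 58, 54, 53, 53, 58, 67, 75, 76, 78, 75, 76, 76, 76, 88, 89, 90, 88, 93, 89, 89, 91, 89, 89, 92, 91, 91, 90, 89, 89, 90, 91, 90, 88, 91, 90, 90, 91, 90, 91, 89, 88, 90, 96, 140, 162, 168, 170, 168, 167, 169, 170, 168, 168, 167, 168, 170, 169, 171, 167, 169, 168, 168, 168, 166, 172, 169, 167, 167, 166, 162, 106, 94, 91, 90, 92, 90, 87, 91, 89, 92, 94, 91, 95, 94, 91, 93, 92, 93, 90, 92, 109, 126, 88, 83, 81, 83, 79, 71, 64, 62, 65, 61, 63, 62, 63, 69, 103, 131, 141, 143, 140, 138, 129, 136, 140, 141, 140, 142, 136, 89, 39, 32, 39, 39]
brass 328.0 238.5 2
```

```bash
python3 - <<'E'
from h import *
c=cam("w1.npy")
a=np.radians(82.9);u=np.array([np.cos(a),np.sin(a)]);n=np.array([-u[1],u[0]])
for nm,uv,z,x in [("rail near L",(294,162.7),76,34),("rail near R",(338.5,162.5),76,34),("railfar L",(294,74.5),76,125),("jaw outer",(317,59.8),102,135),("jaw inner",(317,68.8),102,125),("pad front",(317,181.5),95,14.5),("post far",(317,318),90,-152),("post near",(317,304.5),90,-142)]:
    P=plane(c,[uv],z)[0,:2];print(nm,P.round(1),"origin along u",(P@u-x).round(1),"lat",(P@n).round(1))
print("lat rails",[np.array(p)@n for p in [(578.16,101.61),(532.16,108.84)]])
# button check: from scene camera
s=cam("scene0.npy")
E
```

```text
rail near L [526.3  63.8] origin along u 94.4 lat -514.4
rail near R [573.9  58.1] origin along u 94.6 lat -562.3
railfar L [539.4 152.4] origin along u 92.9 lat -516.4
jaw outer [564.2 159.3] origin along u 92.8 lat -540.2
jaw inner [563.2 151.5] origin along u 94.9 lat -540.2
pad front [549.1  44.1] origin along u 97.2 lat -539.5
post far [ 527.4 -121.7] origin along u 96.5 lat -538.3
post near [ 529.8 -103.2] origin along u 105.1 lat -538.5
lat rails [np.float64(-561.1674871562726), np.float64(-514.6265793367064)]
```

```bash
python3 -m handwheel '{"xyz":[[0.045,-0.335,-0.08],[0.045,-0.335,-0.08],[0.045,-0.335,-0.08],[0.045,-0.335,-0.08],[0.045,-0.335,-0.08],[0.045,-0.335,-0.08],[0.045,-0.335,-0.08],[0.045,-0.335,-0.08],[0.045,-0.335,-0.08],[0.045,-0.335,-0.08],[0.045,-0.335,-0.08],[0.045,-0.335,-0.08]],"rotation":[[0,0,0],[0,0,0],[0,0,0],[0,0,0],[0,0,0],[0,0,0],[0,0,0],[0,0,0],[0,0,0],[0,0,0],[0,0,0],[0,0,0]],"gripper":[0,0,0,0,0,0,0,0,0,0,0,0]}'
python3 - <<'E'
from h import *
from bench import ctrl
w=ctrl.read_camera("wrist");np.save("w2.npy",w,allow_pickle=True);cv2.imwrite("pics/w2.png",w["color"][:,:,::-1])
im=w["color"][:,:,::-1];hsv=cv2.cvtColor(im,cv2.COLOR_BGR2HSV)
m=((hsv[...,2]>150)&(hsv[...,1]<50)).astype(np.uint8);m=cv2.morphologyEx(m,cv2.MORPH_CLOSE,np.ones((5,5)))
for k in cv2.findContours(m,0,2)[0]:
    if cv2.contourArea(k)>800:
        print(cv2.boundingRect(k),cv2.contourArea(k),cv2.minAreaRect(plane(w,k[:,0],22)[:,:2].astype(np.float32)))
R=cv2.Rodrigues(ctrl.observe()["eef_rot"])[0];print(R.round(3).tolist())
E
```

```text
t: 2.87
tcp_pos: [600.9, -303.3, 170.9]
eef_rot: [-2.355, -2.079, -0.001]
force: [0.1, 0.7, 1.3]
width: 93.7
finger_force: 0.0
(192, 358, 263, 42) 7518.0 ((571.59716796875, -538.703125), (63.55359649658203, 330.0741882324219), 82.85714721679688)
(0, 126, 369, 199) 29722.5 ((431.82843017578125, -363.6981201171875), (201.6532440185547, 419.0605163574219), 66.73004913330078)
(103, 0, 537, 319) 64557.0 ((719.5604248046875, -239.23037719726562), (267.9248046875, 594.3860473632812), 47.0856819152832)
[[0.123, 0.992, 0.001], [0.992, -0.123, 0.0], [0.0, 0.001, -1.0]]
```

View pics/w2.png

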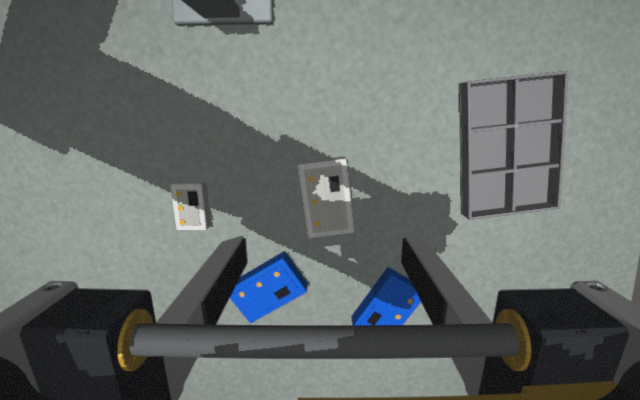

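Module corners are at about (299,163), (348,158), (354,231) and (306,237), half in the arm's shadow. I'll refine those.

```bash
python3 - <<'E'
from h import *
w=cam("w2.npy");g=cv2.cvtColor(w["color"],cv2.COLOR_RGB2GRAY)
q=np.array([[299,163],[348,158],[354,231],[306,237]],np.float32)
r=cv2.cornerSubPix(g,q.reshape(-1,1,2).copy(),(4,4),(-1,-1),(3,30,0.01))[:,0];print(r)
for s in (q,r):
    P=plane(w,s,22)[:,:2];print(P.round(1).tolist(),"c",P.mean(0))
    for i,j in((3,0),(2,1),(0,1),(3,2)):
        d=P[j]-P[i];print(round(np.hypot(*d),1),round(np.degrees(np.arctan2(d[1],d[0])),1))
cv2.imwrite("pics/c.png",cv2.resize(w["color"][140:260,280:380,::-1],None,fx=5,fy=5,interpolation=2))
E
```

```text
[[296.8926  164.9033 ]
 [345.3381  158.47464]
 [353.7338  231.76227]
 [308.47256 237.563  ]]
[[580.2, -268.1], [629.2, -269.2], [627.5, -346.7], [576.2, -347.1]] c [ 603.26129575 -307.79288677]
79.1 87.1
77.5 88.7
49.0 -1.3
51.3 0.5
[[577.8, -269.8], [626.5, -269.4], [627.1, -347.5], [578.7, -348.1]] c [ 602.54085763 -308.6797329 ]
78.3 90.6
78.1 90.4
48.7 0.4
48.4 0.7
```

View pics/c.png

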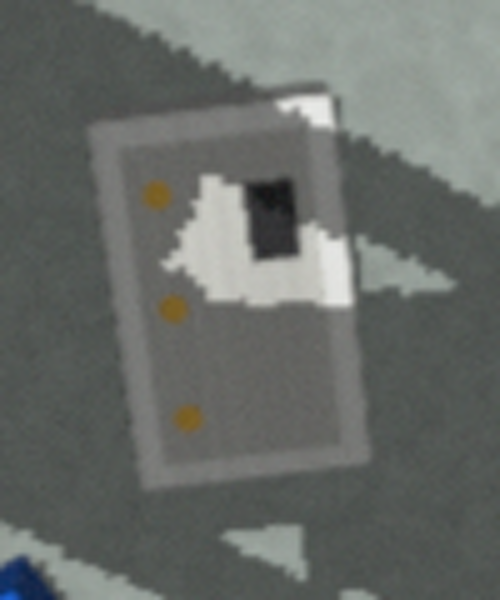

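```bash
python3 -m handwheel '{"xyz":[[0.002,-0.003,-0.03],[0.002,-0.003,-0.06],[0.002,-0.003,-0.09],[0.002,-0.003,-0.12],[0.002,-0.003,-0.14],[0.002,-0.003,-0.15],[0.002,-0.003,-0.158],[0.002,-0.003,-0.158],[0.002,-0.003,-0.158],[0.002,-0.003,-0.158],[0.002,-0.003,-0.158],[0.002,-0.003,-0.158],[0.002,-0.003,-0.158],[0.002,-0.003,-0.158],[0.002,-0.003,-0.158],[0.002,-0.003,-0.158]],"rotation":[[0,0,7.1],[0,0,7.1],[0,0,7.1],[0,0,7.1],[0,0,7.1],[0,0,7.1],[0,0,7.1],[0,0,7.1],[0,0,7.1],[0,0,7.1],[0,0,7.1],[0,0,7.1],[0,0,7.1],[0,0,7.1],[0,0,7.1],[0,0,7.1]],"gripper":[0,0,0,0,0,0,0,0,0.6,0.6,0.6,0.6,0.6,0.6,0.6,0.6]}'
```

```text
t: 4.25
tcp_pos: [602.7, -308.4, 12.7]
eef_rot: [2.224, 2.219, 0.0]
force: [-0.3, 0.9, 0.5]
width: 49.6
finger_force: 30.0
```

```bash
python3 -m handwheel '{"xyz":[[0,0,0.04],[0,0,0.08],[0,0,0.12],[-0.005,0.03,0.14],[-0.01,0.06,0.14],[-0.0475,0.4125,0.14],[-0.0475,0.4125,0.14],[-0.0475,0.4125,0.14],[-0.0475,0.4125,0.14],[-0.0475,0.4125,0.14],[-0.0475,0.4125,0.14],[-0.0475,0.4125,0.14],[-0.0475,0.4125,0.14],[-0.0475,0.4125,0.14],[-0.0475,0.4125,0.14],[-0.0475,0.4125,0.14],[-0.0475,0.4125,0.14],[-0.0475,0.4125,0.14],[-0.0475,0.4125,0.14],[-0.0475,0.4125,0.14]],"rotation":[[0,0,0],[0,0,0],[0,0,0],[0,0,-1],[0,0,-2],[0,0,-3],[0,0,-4],[0,0,-5],[0,0,-6],[0,0,-7.1],[0,0,-7.1],[0,0,-7.1],[0,0,-7.1],[0,0,-7.1],[0,0,-7.1],[0,0,-7.1],[0,0,-7.1],[0,0,-7.1],[0,0,-7.1],[0,0,-7.1]],"gripper":[0.6,0.6,0.6,0.6,0.6,0.6,0.6,0.6,0.6,0.6,0.6,0.6,0.6,0.6,0.6,0.6,0.6,0.6,0.6,0.6]}'
python3 - <<'E'
from h import *
from bench import ctrl
w=ctrl.read_camera("wrist");np.save("w3.npy",w,allow_pickle=True);cv2.imwrite("pics/w3.png",w["color"][:,:,::-1])
print(ctrl.observe()["tcp_pos"])
E
```

```text
t: 5.92
tcp_pos: [555.3, 102.9, 152.4]
eef_rot: [2.359, 2.075, -0.0]
force: [0.5, -0.3, -1.9]
width: 49.5
finger_force: 30.0
[555.30217084 103.05707317 152.38323626]
```

View pics/w3.png

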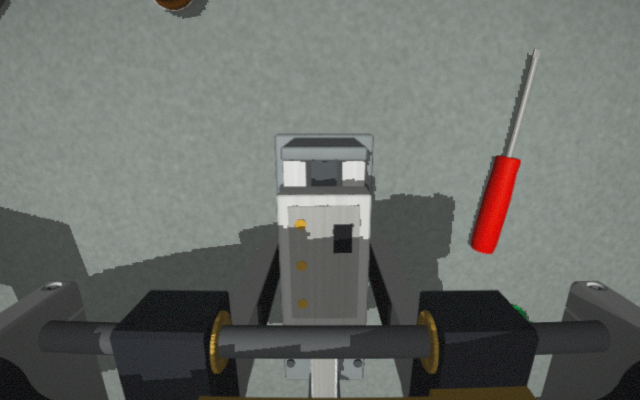

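The module hangs square: front edge at row ~190, columns 278–371. The fixed jaw's top is at rows ~149–160.

```bash
python3 - <<'E'
from h import *
c=cam("w3.npy");g=cv2.cvtColor(c["color"],cv2.COLOR_RGB2GRAY)
a=np.radians(82.9);u=np.array([np.cos(a),np.sin(a)]);n=np.array([-u[1],u[0]])
print("col",list(map(int,g[130:215,325])));print("row210",list(map(int,g[205,272:380])))
print("row152",list(map(int,g[154,272:380])))
print("row175",list(map(int,g[176,272:380])))
for nm,uv,z in [("mod front L",(278,195),162),("mod front R",(371,195),162),("jaw inner",(325,160.5),102),("jaw outer",(325,150),102),("rail outer R",(366,176),76),("rail outer L",(284,176),76),("rail in L",(305.5,176),76),("rail in R",(342,176),76)]:
    P=plane(c,[uv],z)[0,:2];print(nm,P.round(1),"hx",(P@u-94.7).round(1),"hy",(P@n+538).round(1))
E
```

```text
col [139, 142, 137, 122, 113, 129, 139, 113, 75, 64, 63, 63, 66, 62, 65, 62, 77, 113, 137, 148, 155, 151, 152, 151, 150, 149, 149, 145, 138, 122, 90, 63, 77, 87, 90, 92, 91, 90, 89, 88, 89, 89, 90, 88, 87, 89, 88, 88, 90, 62, 47, 48, 50, 48, 46, 49, 75, 85, 87, 88, 86, 89, 91, 93, 125, 173, 200, 210, 214, 213, 215, 213, 213, 213, 212, 182, 157, 165, 170, 169, 170, 170, 169, 171, 170]
row210 [140, 139, 137, 140, 138, 164, 193, 205, 212, 213, 213, 214, 214, 215, 216, 216, 214, 214, 214, 211, 185, 161, 186, 176, 153, 156, 188, 208, 211, 212, 213, 212, 212, 212, 215, 214, 212, 211, 211, 207, 205, 204, 193, 184, 185, 186, 185, 165, 154, 171, 165, 151, 174, 182, 161, 136, 163, 183, 188, 191, 194, 192, 188, 185, 184, 182, 183, 181, 182, 183, 184, 185, 187, 184, 185, 186, 190, 187, 171, 177, 184, 167, 154, 175, 164, 134, 123, 168, 204, 214, 215, 212, 211, 214, 212, 209, 212, 194, 166, 118, 84, 82, 78, 77, 81, 78, 78, 76]
row152 [144, 143, 134, 126, 135, 150, 156, 157, 137, 127, 137, 148, 149, 150, 149, 151, 151, 151, 149, 150, 151, 150, 150, 151, 151, 147, 151, 148, 150, 151, 150, 148, 148, 
[... 515 characters left out ...]
8, 218, 219, 218, 218, 217, 174, 105, 80, 79, 80, 82, 86, 91, 92, 89, 89, 89, 88, 92, 90, 88, 88, 89, 89, 86, 88, 87, 90, 89, 87, 92, 91, 88, 88, 90, 87, 85, 81, 82, 78, 77, 92, 165, 211, 216, 216, 216, 217, 217, 217, 217, 216, 219, 220, 220, 220, 216, 216, 212, 212, 214, 215, 215, 208, 155, 98, 84, 79, 82, 82, 78, 74, 91, 100, 125, 133, 142, 139, 141, 140]
mod front L [536.8 144.7] hx 115.2 hy 23.2
mod front R [584.4 138.5] hx 115.0 hy -24.8
jaw inner [562.2 150.9] hx 124.5 hy -1.2
jaw outer [563.1 158. ] hx 131.7 hy -1.3
rail outer R [591.9 131.2] hx 108.7 hy -33.2
rail outer L [528.6 139.4] hx 108.9 hy 30.7
rail in L [545.2 137.2] hx 108.9 hy 13.9
rail in R [573.4 133.6] hx 108.7 hy -14.5
```

```bash
python3 -m handwheel '{"xyz":[[0,0.002,-0.03],[0,0.002,-0.05],[0,0.002,-0.055],[0,0.002,-0.058],[0,0.002,-0.06],[0,0.002,-0.061],[0,0.002,-0.062],[0,0.002,-0.063],[0,0.002,-0.0635],[0,0.002,-0.0635],[0,0.002,-0.0635],[0,0.002,-0.0635]],"rotation":[[0,0,0],[0,0,0],[0,0,0],[0,0,0],[0,0,0],[0,0,0],[0,0,0],[0,0,0],[0,0,0],[0,0,0],[0,0,0],[0,0,0]],"gripper":[0.6,0.6,0.6,0.6,0.6,0.6,0.6,0.6,0.6,0.6,0.6,0.6]}'
```

```text
t: 6.97
tcp_pos: [555.2, 106.2, 89.1]
eef_rot: [2.357, 2.077, 0.0]
force: [0.6, -0.1, -2.0]
width: 49.6
finger_force: 30.0
```

```bash
python3 -m handwheel '{"xyz":[[0,0,-0.0005],[0,0,-0.001],[0,0,-0.001],[0,0,-0.001]],"rotation":[[0,0,0],[0,0,0],[0,0,0],[0,0,0]],"gripper":[0.6,0.6,0.6,0.6]}'
```

```text
t: 7.3
tcp_pos: [555.3, 106.2, 88.6]
eef_rot: [2.357, 2.077, 0.0]
force: [-0.9, 0.6, 3.7]
width: 49.7
finger_force: 30.0
```

```bash
python3 -m handwheel '{"xyz":[[0,0,0],[0,0,0],[0,0,0],[0,0,0],[0,0,0],[0,0,0],[0,0,0.01],[0,0,0.05],[0,0,0.09],[0,-0.04,0.12],[0,-0.08,0.12],[0,-0.10,0.12],[0,-0.10,0.12],[0,-0.10,0.12]],"rotation":[[0,0,0],[0,0,0],[0,0,0],[0,0,0],[0,0,0],[0,0,0],[0,0,0],[0,0,0],[0,0,0],[0,0,0],[0,0,0],[0,0,0],[0,0,0],[0,0,0]],"gripper":[0,0,0,0,0,0,0,0,0,0,0,0,0,0]}'
python3 - <<'E'
from h import *
from bench import ctrl
w=ctrl.read_camera("wrist");np.save("w4.npy",w,allow_pickle=True);cv2.imwrite("pics/w4.png",w["color"][:,:,::-1])
print(ctrl.observe()["tcp_pos"])
E
```

```text
t: 8.47
tcp_pos: [555.3, 5.2, 208.9]
eef_rot: [2.36, 2.073, 0.002]
force: [0.4, 0.7, -0.2]
width: 94.1
finger_force: 0.0
[555.00487025   6.3139706  208.2949913 ]
```

View pics/w4.png

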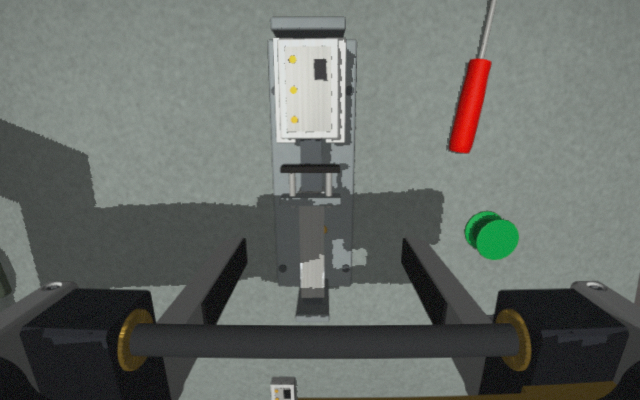

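The module lies square on the rails, occupying (275–345, 40–141). The brass button is visible at about (324,229), and I'll pin it down.

```bash
python3 - <<'E'
from h import *
from bench import ctrl
c=cam("w4.npy");im=c["color"].astype(int)
a=np.radians(82.9);u=np.array([np.cos(a),np.sin(a)]);n=np.array([-u[1],u[0]])
s=im[205:260,312:345];m=(s[...,0]-s[...,2]>25);ys,xs=np.nonzero(m);print(len(xs))
h=lambda P:((P@u-94.7).round(1),(P@n+538).round(1))
print(xs.mean()+312,ys.mean()+205,ys.min()+205,ys.max()+205,h(plane(c,[(xs.mean()+312,ys.mean()+205)],60)[0,:2]))
g=im.mean(2);print("row275",g[275,290:340].astype(int).tolist())
print("pad",g[155:180,310].astype(int).tolist())
for uv in [(301,275),(325,275)]: print(h(plane(c,[uv],72.5)[0,:2]))
sc=cam("scene0.npy");s=sc["color"].astype(int)[180:215,280:320];m=(s[...,0]-s[...,2]>40)&(s[...,0]>90);ys,xs=np.nonzero(m);print("scene",len(xs),xs.mean()+280,ys.mean()+180,h(plane(sc,[(xs.mean()+280,ys.mean()+180)],60)[0,:2]))
for hx,hy in[(-58,0)]: print("button TCP world",(94.7+hx)*u+(-538+hy-.8)*n)
E
```

```text
19
324.89473684210526 229.0 226 232 (np.float64(-58.4), np.float64(-13.3))
row275 [80, 77, 81, 77, 77, 77, 81, 80, 79, 88, 144, 171, 177, 175, 172, 173, 171, 165, 171, 174, 170, 170, 167, 167, 168, 165, 163, 163, 165, 165, 164, 171, 190, 204, 151, 88, 77, 77, 80, 78, 78, 78, 78, 79, 78, 79, 79, 80, 79, 77]
pad [93, 91, 93, 92, 93, 93, 89, 89, 69, 43, 25, 28, 40, 46, 41, 45, 42, 45, 78, 90, 89, 88, 87, 90, 88]
(np.float64(-105.5), np.float64(12.3))
(np.float64(-105.6), np.float64(-13.2))
scene 4 300.5 195.5 (np.float64(-58.2), np.float64(-12.5))
button TCP world [539.20462233 -30.17789355]
```

```bash
python3 -m handwheel '{"xyz":[[-0.016,-0.0365,0],[-0.016,-0.0365,-0.02],[-0.016,-0.0365,-0.05],[-0.016,-0.0365,-0.08],[-0.016,-0.0365,-0.11],[-0.016,-0.0365,-0.14],[-0.016,-0.0365,-0.152],[-0.016,-0.0365,-0.152],[-0.016,-0.0365,-0.152],[-0.016,-0.0365,-0.152],[-0.016,-0.0365,-0.152]],"rotation":[[0,0,0],[0,0,0],[0,0,0],[0,0,0],[0,0,0],[0,0,0],[0,0,0],[0,0,0],[0,0,0],[0,0,0],[0,0,0]],"gripper":[0,0,0,0,0,0,0,0,0,0,0]}'
```

```text
t: 9.43
tcp_pos: [541.2, -30.4, 58.3]
eef_rot: [2.354, 2.075, 0.004]
force: [-0.7, -0.6, 0.7]
width: 93.8
finger_force: 0.0
```

```bash
python3 -m handwheel '{"xyz":[[0,0,0],[0,0,0],[0,0,0],[0,0,0],[0,0,0],[0,0,0],[0,0,0],[0,0,0],[0,0,0],[0,0,0],[0,0,0],[0,0,0]],"rotation":[[0,0,0],[0,0,0],[0,0,0],[0,0,0],[0,0,0],[0,0,0],[0,0,0],[0,0,0],[0,0,0],[0,0,0],[0,0,0],[0,0,0]],"gripper":[0.62,0.62,0.66,0.7,0.74,0.78,0.82,0.82,0.82,0.82,0.82,0.82]}'
```

```text
t: 10.43
tcp_pos: [538.2, -30.2, 55.9]
eef_rot: [-2.356, -2.076, 0.002]
force: [-2.8, 0.5, 2.9]
width: 25.0
finger_force: 30.0
```

```bash
python3 -m handwheel '{"xyz":[[0,0.0003,0],[0.0001,0.0006,0],[0.0001,0.0009,0],[0.0001,0.0012,0],[0.0002,0.0015,0],[0.0002,0.0015,0]],"rotation":[[0,0,0],[0,0,0],[0,0,0],[0,0,0],[0,0,0],[0,0,0]],"gripper":[0.82,0.82,0.82,0.82,0.82,0.82]}'
```

```text
t: 10.93
tcp_pos: [538.2, -30.0, 55.8]
eef_rot: [-2.357, -2.077, 0.005]
force: [-5.0, -3.8, 3.8]
width: 24.8
finger_force: 30.0
```

```bash
python3 -m handwheel '{"xyz":[[0,0.0003,0],[0.0001,0.0006,0],[0.0001,0.0009,0],[0.0001,0.001,0],[0.0001,0.001,0]],"rotation":[[0,0,0],[0,0,0],[0,0,0],[0,0,0],[0,0,0]],"gripper":[0.82,0.82,0.82,0.82,0.82]}'
```

```text
t: 11.35
tcp_pos: [538.3, -29.4, 55.8]
eef_rot: [2.357, 2.077, -0.006]
force: [-5.7, -4.6, 4.4]
width: 24.6
finger_force: 30.0
```

```bash
python3 -m handwheel '{"xyz":[[0,0.0003,0],[0.0001,0.0006,0],[0.0001,0.0009,0],[0.0001,0.001,0],[0.0001,0.001,0]],"rotation":[[0,0,0],[0,0,0],[0,0,0],[0,0,0],[0,0,0]],"gripper":[0.82,0.82,0.82,0.82,0.82]}'
```

```text
t: 11.77
tcp_pos: [538.4, -28.4, 55.8]
eef_rot: [2.356, 2.077, -0.006]
force: [-5.1, -5.6, 3.9]
width: 25.0
finger_force: 30.0
```

```bash
python3 -m handwheel '{"xyz":[[0,0.0003,0],[0.0001,0.0006,0],[0.0001,0.0009,0],[0.0001,0.001,0],[0.0001,0.001,0]],"rotation":[[0,0,0],[0,0,0],[0,0,0],[0,0,0],[0,0,0]],"gripper":[0.82,0.82,0.82,0.82,0.82]}'
```

```text
t: 12.18
tcp_pos: [538.5, -27.4, 55.8]
eef_rot: [2.356, 2.077, -0.006]
force: [-5.5, -5.7, 3.0]
width: 24.9
finger_force: 30.0
```

```bash
python3 -m handwheel '{"xyz":[[0,0.0003,0],[0.0001,0.0006,0],[0.0001,0.0009,0],[0.0001,0.001,0],[0.0001,0.001,0]],"rotation":[[0,0,0],[0,0,0],[0,0,0],[0,0,0],[0,0,0]],"gripper":[0.82,0.82,0.82,0.82,0.82]}'
```

```text
t: 12.6
tcp_pos: [538.6, -27.0, 55.9]
eef_rot: [2.356, 2.077, -0.007]
force: [-5.1, -6.6, 4.2]
width: 24.7
finger_force: 30.0
```

```bash
python3 -m handwheel '{"xyz":[[-0.0003,0.0003,0],[-0.0006,0.0006,0],[-0.001,0.0009,0],[-0.001,0.0012,0.0],[-0.001,0.0014,0],[-0.001,0.0014,0]],"rotation":[[0,0,0],[0,0,0],[0,0,0],[0,0,0],[0,0,0],[0,0,0]],"gripper":[0.82,0.82,0.82,0.82,0.82,0.82]}'
```

```text
t: 13.1
tcp_pos: [538.7, -26.2, 55.9]
eef_rot: [2.354, 2.075, -0.005]
force: [-2.3, -7.8, 0.4]
width: 24.7
finger_force: 30.0
```

```bash
python3 -m handwheel '{"xyz":[[0,0.0003,0],[0.0001,0.0006,0],[0.0001,0.0009,0],[0.0001,0.001,0],[0.0001,0.001,0]],"rotation":[[0,0,0],[0,0,0],[0,0,0],[0,0,0],[0,0,0]],"gripper":[0.82,0.82,0.82,0.82,0.82]}'
```

```text
t: 13.52
tcp_pos: [538.8, -24.9, 55.9]
eef_rot: [2.355, 2.075, -0.004]
force: [-1.8, -6.6, 0.9]
width: 24.8
finger_force: 30.0
```

```bash
python3 -m handwheel '{"xyz":[[0,0.0004,0],[0.0001,0.0008,0],[0.0001,0.0012,0],[0.0002,0.0016,0],[0.0002,0.002,0],[0.0003,0.0025,0],[0.0004,0.003,0],[0.0004,0.0035,0],[0.0005,0.004,0],[0.0006,0.0045,0],[0.0006,0.005,0],[0.0006,0.005,0]],"rotation":[[0,0,0],[0,0,0],[0,0,0],[0,0,0],[0,0,0],[0,0,0],[0,0,0],[0,0,0],[0,0,0],[0,0,0],[0,0,0],[0,0,0]],"gripper":[0.82,0.82,0.82,0.82,0.82,0.82,0.82,0.82,0.82,0.82,0.82,0.82]}'
python3 - <<'E'
from h import *
from bench import ctrl
w=ctrl.read_camera("wrist");np.save("w5.npy",w,allow_pickle=True)
a=w["color"][:,:,::-1];s=ctrl.read_camera("scene")["color"][140:240,250:360,::-1]
b=cv2.resize(s,None,fx=4,fy=4,interpolation=2)
o=np.zeros((400,640+0,3),np.uint8);o[:,:200]=a[:,220:420];o[:,200:640]=b[:400,:440]
cv2.imwrite("pics/w5.png",o)
E
```

```text
t: 14.52
tcp_pos: [539.6, -19.1, 55.9]
eef_rot: [2.355, 2.076, -0.003]
force: [-2.1, -5.6, 0.6]
width: 24.5
finger_force: 30.0
```

View pics/w5.png

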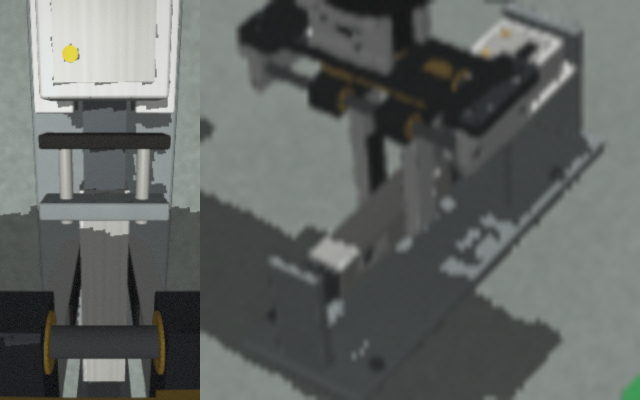

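The wrist strip shows the pad's front edge at row ~132 and the module still square. In the scene view the gripper hides the button. I'll measure how far the pad has travelled.

```bash
python3 - <<'E'
from h import *
a=np.radians(82.9);u=np.array([np.cos(a),np.sin(a)])
for f,x,r0,r1 in (("w4.npy",310,155,180),("w5.npy",325,120,150)):
    c=cam(f);g=c["color"].mean(2)[r0:r1,x-8:x+8].mean(1);r=r0+np.argmin(np.diff(g))+.5
    print(r,(plane(c,[(x,r)],95)[0,:2]@u-94.7).round(1))
E
```

```text
163.5 16.2
132.5 25.4
```

```bash
python3 -m handwheel '{"xyz":[[0.0001,0.0006,0],[0.0002,0.0012,0],[0.0002,0.0018,0],[0.0003,0.0024,0],[0.0004,0.003,0],[0.0005,0.0037,0],[0.0006,0.0044,0],[0.0006,0.0051,0],[0.0007,0.0058,0],[0.0008,0.0065,0],[0.0009,0.0072,0],[0.001,0.0079,0],[0.0011,0.0086,0],[0.0012,0.0093,0],[0.0012,0.01,0],[0.0013,0.0107,0],[0.0014,0.0114,0],[0.0015,0.012,0],[0.0015,0.012,0],[0.0015,0.012,0]],"rotation":[[0,0,0],[0,0,0],[0,0,0],[0,0,0],[0,0,0],[0,0,0],[0,0,0],[0,0,0],[0,0,0],[0,0,0],[0,0,0],[0,0,0],[0,0,0],[0,0,0],[0,0,0],[0,0,0],[0,0,0],[0,0,0],[0,0,0],[0,0,0]],"gripper":[0.82,0.82,0.82,0.82,0.82,0.82,0.82,0.82,0.82,0.82,0.82,0.82,0.82,0.82,0.82,0.82,0.82,0.82,0.82,0.82]}'
```

```text
t: 16.28
tcp_pos: [541.1, -7.0, 55.9]
eef_rot: [2.355, 2.076, -0.002]
force: [-1.2, -4.9, -0.1]
width: 24.3
finger_force: 30.0
```

```bash
python3 -m handwheel '{"xyz":[[0.0001,0.0005,0],[0.0001,0.001,0],[0.0002,0.0015,0],[0.0002,0.002,0],[0.0003,0.0025,0],[0.0004,0.003,0],[0.0004,0.0035,0],[0.0005,0.004,0],[0.0006,0.0045,0],[0.0006,0.005,0],[0.0006,0.005,0]],"rotation":[[0,0,0],[0,0,0],[0,0,0],[0,0,0],[0,0,0],[0,0,0],[0,0,0],[0,0,0],[0,0,0],[0,0,0],[0,0,0]],"gripper":[0.82,0.82,0.82,0.82,0.82,0.82,0.82,0.82,0.82,0.82,0.82]}'
```

```text
t: 17.2
tcp_pos: [541.7, -2.3, 55.9]
eef_rot: [2.355, 2.075, -0.003]
force: [-1.7, -5.2, 0.6]
width: 24.7
finger_force: 30.0
```

```bash
python3 -m handwheel '{"xyz":[[0,0.0003,0],[0.0001,0.0006,0],[0.0001,0.0009,0],[0.0001,0.0012,0],[0.0002,0.0015,0],[0.0002,0.0015,0]],"rotation":[[0,0,0],[0,0,0],[0,0,0],[0,0,0],[0,0,0],[0,0,0]],"gripper":[0.82,0.82,0.82,0.82,0.82,0.82]}'
```

```text
t: 17.7
tcp_pos: [541.9, -0.9, 55.8]
eef_rot: [2.355, 2.075, -0.003]
force: [-1.8, -6.3, 0.4]
width: 24.4
finger_force: 30.0
```

```bash
python3 -m handwheel '{"xyz":[[0,0.0003,0],[0.0001,0.0006,0],[0.0001,0.0009,0],[0.0001,0.0012,0],[0.0002,0.0014,0],[0.0002,0.0014,0]],"rotation":[[0,0,0],[0,0,0],[0,0,0],[0,0,0],[0,0,0],[0,0,0]],"gripper":[0.82,0.82,0.82,0.82,0.82,0.82]}'
```

```text
t: 18.2
tcp_pos: [542.1, 0.3, 55.9]
eef_rot: [2.355, 2.075, -0.004]
force: [-1.6, -6.8, 0.7]
width: 24.7
finger_force: 30.0
```

```bash
python3 -m handwheel '{"xyz":[[0,0.0003,0],[0.0001,0.0006,0],[0.0001,0.0009,0],[0.0001,0.0012,0],[0.0002,0.0014,0],[0.0002,0.0014,0]],"rotation":[[0,0,0],[0,0,0],[0,0,0],[0,0,0],[0,0,0],[0,0,0]],"gripper":[0.82,0.82,0.82,0.82,0.82,0.82]}'
```

```text
t: 18.7
tcp_pos: [542.2, 1.6, 55.8]
eef_rot: [2.355, 2.075, -0.004]
force: [-1.2, -6.3, 0.1]
width: 25.1
finger_force: 30.0
```

```bash
python3 -m handwheel '{"xyz":[[0,0.0003,0],[0.0001,0.0006,0],[0.0001,0.0009,0],[0.0001,0.0012,0],[0.0002,0.0014,0],[0.0002,0.0014,0]],"rotation":[[0,0,0],[0,0,0],[0,0,0],[0,0,0],[0,0,0],[0,0,0]],"gripper":[0.82,0.82,0.82,0.82,0.82,0.82]}'
```

```text
t: 19.2
tcp_pos: [542.4, 3.0, 55.9]
eef_rot: [2.355, 2.075, -0.004]
force: [-1.4, -6.3, 0.8]
width: 25.2
finger_force: 30.0
```

```bash
python3 -m handwheel '{"xyz":[[0,0.0003,0],[0.0001,0.0006,0],[0.0001,0.0009,0],[0.0001,0.0012,0],[0.0002,0.0014,0],[0.0002,0.0014,0]],"rotation":[[0,0,0],[0,0,0],[0,0,0],[0,0,0],[0,0,0],[0,0,0]],"gripper":[0.82,0.82,0.82,0.82,0.82,0.82]}'
```

```text
t: 19.7
tcp_pos: [542.6, 4.4, 55.9]
eef_rot: [2.355, 2.075, -0.004]
force: [-2.7, -7.8, 1.0]
width: 25.3
finger_force: 30.0
```

```bash
python3 -m handwheel '{"xyz":[[0,0.0003,0],[0.0001,0.0006,0],[0.0001,0.0009,0],[0.0001,0.0012,0],[0.0001,0.0012,0]],"rotation":[[0,0,0],[0,0,0],[0,0,0],[0,0,0],[0,0,0]],"gripper":[0.82,0.82,0.82,0.82,0.82]}'
```

```text
t: 20.12
tcp_pos: [542.7, 5.5, 55.9]
eef_rot: [2.354, 2.075, -0.004]
force: [-1.7, -7.1, 0.5]
width: 25.1
finger_force: 30.0
```

```bash
python3 -m handwheel '{"xyz":[[0,0.0003,0],[0.0001,0.0006,0],[0.0001,0.0009,0],[0.0001,0.0012,0],[0.0002,0.0014,0],[0.0002,0.0014,0]],"rotation":[[0,0,0],[0,0,0],[0,0,0],[0,0,0],[0,0,0],[0,0,0]],"gripper":[0.82,0.82,0.82,0.82,0.82,0.82]}'
```

```text
t: 20.62
tcp_pos: [542.9, 6.9, 55.9]
eef_rot: [2.355, 2.075, -0.004]
force: [-2.5, -7.9, 0.1]
width: 24.9
finger_force: 30.0
```

```bash
python3 -m handwheel '{"xyz":[[0,0.0003,0],[0.0001,0.0006,0],[0.0001,0.0009,0],[0.0001,0.0012,0],[0.0002,0.0014,0],[0.0002,0.0014,0]],"rotation":[[0,0,0],[0,0,0],[0,0,0],[0,0,0],[0,0,0],[0,0,0]],"gripper":[0.82,0.82,0.82,0.82,0.82,0.82]}'
```

```text
t: 21.12
tcp_pos: [543.1, 8.6, 55.9]
eef_rot: [2.355, 2.075, -0.004]
force: [-1.9, -6.5, 1.0]
width: 24.6
finger_force: 30.0
```

```bash
python3 -m handwheel '{"xyz":[[0,0.0003,0],[0.0001,0.0006,0],[0.0001,0.0009,0],[0.0001,0.0012,0],[0.0002,0.0014,0],[0.0002,0.0014,0]],"rotation":[[0,0,0],[0,0,0],[0,0,0],[0,0,0],[0,0,0],[0,0,0]],"gripper":[0.82,0.82,0.82,0.82,0.82,0.82]}'
```

```text
t: 21.62
tcp_pos: [543.4, 10.6, 55.9]
eef_rot: [2.356, 2.076, -0.002]
force: [-1.2, -4.3, 0.6]
width: 24.6
finger_force: 30.0
```

```bash
python3 -m handwheel '{"xyz":[[0,0.0003,0],[0.0001,0.0006,0],[0.0001,0.0008,0],[0.0001,0.0008,0]],"rotation":[[0,0,0],[0,0,0],[0,0,0],[0,0,0]],"gripper":[0.82,0.82,0.82,0.82]}'
```

```text
t: 21.95
tcp_pos: [543.6, 12.3, 55.9]
eef_rot: [2.356, 2.076, -0.0]
force: [-0.5, -4.8, 0.1]
width: 24.5
finger_force: 30.0
```

```bash
python3 -m handwheel '{"xyz":[[0,0.0002,0],[0,0.0004,0],[0.0001,0.0006,0],[0.0001,0.0006,0]],"rotation":[[0,0,0],[0,0,0],[0,0,0],[0,0,0]],"gripper":[0.82,0.82,0.82,0.82]}'
```

```text
t: 22.28
tcp_pos: [543.6, 12.8, 55.9]
eef_rot: [2.356, 2.076, -0.001]
force: [-0.4, -6.7, -1.5]
width: 24.8
finger_force: 30.0
```

```bash
python3 -m handwheel '{"xyz":[[0,0.0002,0],[0,0.0004,0],[0.0001,0.0006,0],[0.0001,0.0006,0]],"rotation":[[0,0,0],[0,0,0],[0,0,0],[0,0,0]],"gripper":[0.82,0.82,0.82,0.82]}'
```

```text
t: 22.62
tcp_pos: [543.7, 13.1, 55.9]
eef_rot: [2.355, 2.076, -0.002]
force: [-0.6, -7.1, -1.0]
width: 24.9
finger_force: 30.0
```

```bash
python3 - <<'E'
from h import *
from bench import ctrl
sc=ctrl.read_camera("scene");w=ctrl.read_camera("wrist");np.save("w6.npy",w,allow_pickle=True)
s0=cam("scene0.npy")["color"].astype(int)
for s in (s0,sc["color"].astype(int)):
    print((s[...,0]-s[...,2])[191:201,294:308].tolist())
o=cv2.resize(sc["color"][160:230,265:355,::-1],None,fx=7,fy=7,interpolation=2);cv2.imwrite("pics/s6.png",o)
a=np.radians(82.9);u=np.array([np.cos(a),np.sin(a)])
g=w["color"].mean(2)[90:150,317:333].mean(1);print(g.astype(int).tolist())
E
```

```text
[[3, 3, 3, 4, 3, 2, 3, 2, 1, 0, 1, 1, 0, 0], [2, 3, 3, 2, 2, 3, 2, 2, 1, 1, 1, 0, 0, 0], [3, 3, 2, 2, 3, 3, 5, 2, 1, 1, 0, 0, 0, -2], [3, 3, 2, 1, 2, 7, 30, 17, 3, 0, 0, -1, -2, -3], [3, 2, 0, -1, 4, 28, 65, 43, 7, 1, -2, -5, -5, -4], [2, 1, -1, 0, 6, 40, 66, 46, 6, -1, -5, -7, -7, -4], [-1, 0, 0, 1, 4, 31, 37, 18, 0, -5, -7, -6, -5, -4], [-1, 0, 1, 0, 2, 14, 12, 1, -5, -7, -6, -4, -3, -4], [0, 1, 1, 1, 1, 2, 1, -3, -5, -7, -4, -2, -3, -3], [1, 0, 1, 0, 1, -1, -2, -4, -4, -5, -4, -3, -4, -3]]
[[1, 1, 1, 1, 1, 1, 1, 2, 1, 1, 1, 1, 1, 0], [2, 1, 1, 1, 1, 0, 1, 0, 0, 0, 0, 1, 1, -1], [2, 2, 1, 1, 1, 1, 3, 2, 0, 0, 1, 0, 0, -5], [3, 2, 2, 0, 2, 11, 21, 10, 1, 0, 0, 0, -2, -6], [3, 3, 2, 2, 5, 34, 47, 28, 3, 0, 1, -1, -3, -5], [3, 2, 1, 1, 11, 48, 53, 33, 4, 0, -1, -3, -4, -3], [2, 1, 1, 2, 10, 37, 36, 17, 1, -1, -4, -4, -3, -4], [0, 0, 1, 1, 2, 12, 12, 2, -2, -4, -4, -4, -4, -4], [0, 1, 1, 0, 1, 1, 1, -2, -3, -3, -4, -3, -4, -4], [1, 2, 0, 1, 1, -1, -3, -3, -5, -4, -4, -3, -4, -4]]
[198, 198, 198, 198, 198, 198, 198, 198, 198, 198, 198, 198, 197, 197, 198, 197, 197, 197, 197, 196, 197, 196, 196, 196, 195, 195, 195, 195, 194, 194, 194, 193, 193, 193, 193, 193, 193, 192, 192, 191, 191, 191, 191, 191, 190, 191, 190, 190, 189, 189, 189, 189, 189, 188, 187, 187, 187, 187, 187, 186]
```

View pics/s6.png

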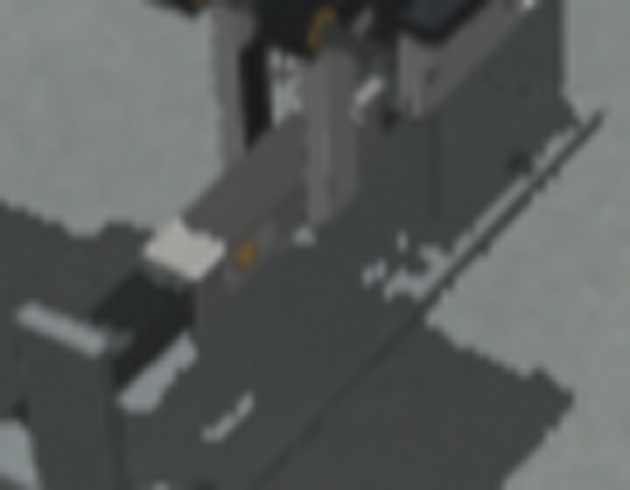

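The brass button stands out at (300,196), the same size as at the start, so it has popped through and the sleeve is locked after about 42 mm. I'll ease off, release and retreat.

```bash
python3 -m handwheel '{"xyz":[[0,-0.0005,0],[-0.0001,-0.001,0],[-0.0001,-0.001,0],[-0.0001,-0.001,0],[-0.0001,-0.001,0],[-0.0001,-0.001,0],[-0.0001,-0.001,0],[-0.0001,-0.001,0],[0,-0.001,0.01],[0,-0.001,0.03],[0,-0.001,0.06],[0,-0.001,0.09],[0,-0.001,0.12],[0,-0.001,0.15],[-0.0,-0.03,0.18],[0,-0.06,0.2],[0,-0.06,0.2],[0,-0.06,0.2],[0,-0.06,0.2]],"rotation":[[0,0,0],[0,0,0],[0,0,0],[0,0,0],[0,0,0],[0,0,0],[0,0,0],[0,0,0],[0,0,0],[0,0,0],[0,0,0],[0,0,0],[0,0,0],[0,0,0],[0,0,0],[0,0,0],[0,0,0],[0,0,0],[0,0,0]],"gripper":[0.82,0.82,0.4,0.2,0,0,0,0,0,0,0,0,0,0,0,0,0,0,0]}'
python3 - <<'E'
from h import *
from bench import ctrl
w=ctrl.read_camera("wrist");sc=ctrl.read_camera("scene");print(ctrl.observe()["force"])
o=np.hstack([w["color"][:,200:480,::-1],cv2.resize(sc["color"][140:240,250:360,::-1],(440,400),interpolation=2)]);cv2.imwrite("pics/f.png",o)
np.save("w7.npy",w,allow_pickle=True)
s=sc["color"].astype(int);print((s[...,0]-s[...,2])[192:200,296:304].tolist())
E
```

```text
t: 24.3
tcp_pos: [542.9, -45.4, 255.5]
eef_rot: [-2.356, -2.076, 0.0]
force: [-0.6, 0.4, -0.2]
width: 93.8
finger_force: 0.0
[ 0.87633689 -0.4560643  -0.41842283]
[[3, 2, 3, 2, 2, 1, 0, 1], [3, 2, 3, 1, 4, 2, 0, 1], [3, 3, 2, 11, 31, 16, 1, 0], [2, 2, 5, 38, 69, 43, 5, 0], [1, 2, 11, 50, 71, 47, 5, -2], [1, 2, 9, 37, 39, 19, 0, -5], [1, 1, 2, 12, 11, 0, -4, -7], [1, 0, 0, 1, -2, -5, -7, -7]]
```

View pics/f.png

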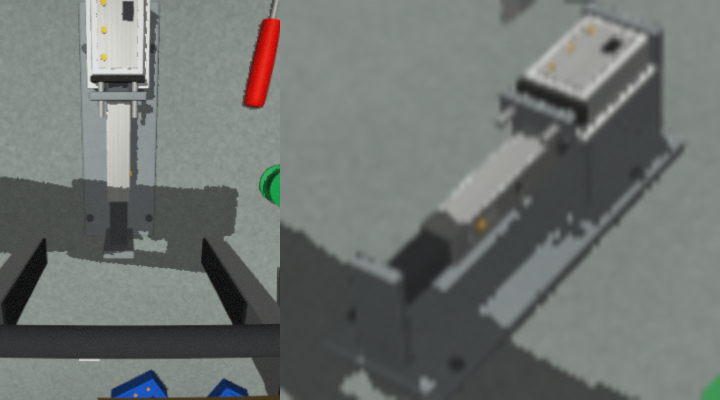

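The button is out at (300,196). The pad is pressed against the module, which sits square against the fixed jaw, and the gripper is clear.

```bash
python3 -c "
from bench import ctrl
print(ctrl.sign_off())"
```

```text
the job is handed in; nothing more can be done
None
```

I laid the larger module on the rails and clamped it against the fixed jaw, with the button out through the next hole after about 42 mm of sleeve travel; the job was handed in at about 24 s, and no verdict was shown.

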